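# Press the toy garage's lift home and close its roof hatch

### The arm

A 7-joint arm with a two-finger parallel gripper is mounted at the origin on the work surface. World frame = base frame: x ahead of the robot, y to its left, z up, the work surface at z = 0. Lengths are in m, angles in rad, forces in N, time in s.
With the tool pointing down it reaches from about 0.425 to 0.8 m from the base axis. Payload 8.3 kg.
Tool frame: the origin (TCP) lies between the finger pads; the fingertips stand 14 mm ahead of it and the grasp point (between the pads) lies 5 mm behind it; z points along the fingers, y is the line along which they close (so a half turn about z gives the same grasp; the last joint's range is limited). The gripper opens to 85 mm and grips with 20 to 120 N. Pads are 22 mm wide; open, the fingers measure 114 mm over their backs; the gripper's body (76 mm by 85 mm) begins 54 mm behind the grasp point. The pads swing forward as they close: fully open they stand 13 mm farther back than shut.
Start: joints at [1.285, 0.383, 0.016, 1.37, -0.006, 1.388, -0.046], TCP at [0.138, -0.61, 0.245] pointing down, gripper open.
Joint ranges: [-2.95, 2.95], [-0.25, 2.06], [-1.52, 1.56], [0.18, 2.33], [-1.44, 4.58], [0.02, 2.06], [-3.01, 3.01]. Speed limits (rad/s): [2.39, 2.39, 3.01, 3.01, 3.14, 3.14, 3.14].

### API

Orientations are given as a 3x3 rotation matrix whose columns are the frame's x, y, z axes.
In Python, from plant import ctrl, eyes gives the robot as it stands (ctrl), with the cameras (eyes).
- The arm moves only by the tool nudge_tcp, called as name(argument=value, ...) on one line, values as JSON. Schema: {"type":"object","properties":{"increments":{"type":"string"},"finger_gap":{"type":"number"},"grip_force":{"type":"number"},"only":{"type":"string"},"quiet":{"type":"boolean"},"lines":{"type":"string"}},"required":["increments"],"additionalProperties":false}. increments is a string of 1 to 10 rows, parted by a bar, with the numbers parted by spaces; each row has 6 numbers: dx, dy, dz in shares of the most that a row can go, 1 being 62.5 mm, then a rotation vector rx, ry, rz in units of 0.2 rad; each row shifts and turns the commanded pose from where the row before left it, along the tool's axes as they then stand; what a row does not reach is not made up. A row lasts 1/8 s, in which the tool goes at most 0.0625 m and 0.188 rad, less where a joint would pass 70% of its speed; a pose out of reach is approached as far as the arm can. finger_gap is the finger opening in m, set as the call begins (left out keeps the last). The fingers move at their own pace and stop on an object; grip_force is the grip in N (left out, the last holds). Time passes only in rows, so rows that do not move let the fingers close. The tool returns the time, the measured TCP pose, the force, the opening and the grip force at its end. only (a regular expression) keeps the lines of the reply that match it, lines (a string "A,B") keeps lines A to B, and quiet returns only ok. Input that does not fit is refused with a message, and nothing moves.
- ctrl.read_state(): the state, without advancing time (a new reading comes with each control period).
- eyes.grab_frame(name): name is "side" or "top"; returns a dict with "color" (420x560x3 uint8, red, green, blue), "fx", "fy", "cx", "cy" (pixels), "world_from_camera" (4x4, takes a point from camera to world coordinates). Camera axes: x right, y down, z forward; pixel columns grow to the right and rows downward; lengths in m; the calibration is good to about 2 mm. A picture is of the moment at which its call begins. There is no depth.
- ctrl.close_job(): hands the job in; it is judged then, once.
The state is a dict: "time": time; "joint_positions": joint angles; "joint_velocities": joint speeds; "joint_torque": joint torques, N m; "eef_pos": TCP position; "tool_rot": TCP orientation; "ft_force": force on the tool from outside, world axes, zero at the start; "torque": the same for the moment, N m; "grip_width": finger opening in m; "grip_force": force on a finger pad.
Only numpy, scipy, OpenCV 4.12 (cv2) and the standard library are available. Lean on these libraries where they do the work, as an engineer would, in place of code of your own. Each camera call takes 0.05 s, during which the arm holds its last target. There are 200 camera calls.

### The job

Close up the wooden toy garage: with the wooden tamper, press its sprung lift plate squarely down the shaft until it bottoms out level and clicks, then stand the tamper back upright on the shelf. Then hook the lip of the loose roof hatch into the slot at the front of the roof, with the hatch's back still raised, and pivot it down until it snaps flat under the roller. Leave the other toys and the jar where they are and keep the fingers off the lift plate.

Things in the scene. Friction and masses are not known exactly. Their poses are not given: they have to be found in the camera images.
- garage: Solid wooden toy garage, fixed. Sizes in mm. Origin on the shelf under the centre of its lift shaft; x from its front to its back, y to its left, z up. Body x -85 to 85, y -80 to 120, flat roof at z = 75. The shaft is open at the top, 66 x 66, square to x and y.
- shaft_mouth (a point): Centre of the shaft's mouth, at roof height; mm. The closed hatch's origin lies here, its axes along the garage's. Strips 8 high on the roof flank the hatch's place: inner faces at y = -45 and 45 of the garage, x -46 to 48.
- slot (a point): Middle of the slot's closed front end (garage x = -61.5), at roof height: the hatch's lip goes here. In mm: the slot opens to +x at x = -49, lies between cheeks at y = -34.5 and 34.5, under an overhanging strip (x -62.5 to -49, y -44.5 to 44.5) 8.5 to 15.5 above the roof. The front wall of the slot reaches x = -67.5.
- roller (a point): Axis of the sprung steel roller behind the shaft, at rest at garage x = 48.5 mm, 12 above the roof; 12 across, 40 long along y, free to spin. Brackets 20 high stand at y = -28 and 28 (8 wide, x 51 to 65). Pressed down, the hatch's rear edge pushes it back (+x; about 3 to 10 N) until it springs out over the hatch's top.
- lift_plate: The sprung lift plate, wooden, 60 x 60 x 6, in the shaft. Sizes in mm. Origin at the centre of its top face; its z axis is the plate's normal. At rest about 4 above the roof; bottomed out 24.5 below the roof.
- lift (a joint): How far the lift plate is pressed down, in m: 0 to 0.0285. Its spring pushes back with about 3 N at first, 14 N some 7 mm down and less farther on; past about 24 mm it clicks onto its stop at the bottom and stays there; let go earlier, it springs up again. About 4 N upward would free it.
- rock_x (a joint): Rocking of the lift plate about the garage's x, rad, -0.14 to 0.14, 0 level. Stiff: it stays where it is left. A flat tool pressed on it brings it level.
- rock_y (a joint): The same about the garage's y.
- tamper: Wooden tamper standing on its flat square foot, 52 x 52 x 14, with a square stem 22 x 22 up to z = 105 (sides parallel to the foot's). Sizes in mm. Origin at the centre of the foot's flat underside, z up the stem. About 0.1 to 0.2 kg.
- hatch: Loose wooden roof hatch, lying flat on the shelf. Sizes in mm. Origin at the centre of the underside of its panel, 92 (x) x 84 (y) x 8; a thin lip 14 long, 60 wide, 4 thick, flush with the underside, sticks out at the front (-x), its tip at x = -60. On top a grip rib along x, 50 long, 14 thick (y), from z = 8 to 42, centred at x = 12, y = 0. About 0.07 to 0.14 kg.
- hatch_lip (a point): Middle of the lip's tip, at the underside.
- hatch_rib (a point): A point in the middle of the rib, 30 above the underside, good to grip.
- jar: Bystander: glass jar with a metal screw lid, 66 across, 105 high. Sizes in mm. Origin at the centre of its underside.
- dumper: Bystander: orange die-cast dumper truck, 92 long (along its x), 48 wide, 47 high. Sizes in mm. Origin at the centre of its underside.
- figure: Bystander: small turned wooden figure, 28 across, 56 high. Sizes in mm. Origin at the centre of its underside.
- skittle: Bystander: turned wooden skittle, 42 across, 110 high. Sizes in mm. Origin at the centre of its underside.
- car: Bystander: small metal car, 58 long (along its x), 28 wide, 26 high, parked on the garage roof to the left of the hatch opening. Sizes in mm. Origin at the centre of its underside.
- bus: Bystander: wooden toy bus, 110 long (along its x), 42 wide, 47 high. Sizes in mm. Origin at the centre of its underside.
- block: Bystander: wooden building block, 32 x 32 x 64 high. Sizes in mm. Origin at the centre of its underside.

How it is judged:
By the outcome, as a careful person would: the job done as asked, in the order asked, and still so for the second after the job is handed in, with the robot touching nothing.
It also fails if it takes over 67 s, if anything falls off the work surface, if the arm or the gripper's body presses on something with over 40 N, if the wrist force passes 120 N, or if a joint passes its speed limit or range.

## Working session

There is one attempt and no reset: what is moved stays moved. The work goes in short steps, Python scripts to look and compute and a tool call to move; the robot and the scene stay as the last step left them, time stands still between calls to the robot, and variables do not carry over. Pictures are saved under pics/ and viewed, at most 10 in all, crops included, and the job is handed in when it is done.

```bash
ls; mkdir -p pics; python3 - <<'E'
from plant import ctrl, eyes
import cv2,json,numpy as np
for n in("side","top"):
    f=eyes.grab_frame(n); cv2.imwrite(f"pics/{n}0.png",f["color"][:,:,::-1])
    print(n,f["fx"],f["fy"],f["cx"],f["cy"],np.round(f["world_from_camera"],4).tolist())
s=ctrl.read_state();print(s["time"],s["eef_pos"],s["tool_rot"])
E
```

```text
pics
plant.py
side 427.8205501426125 427.8205501426125 278.143348413211 214.27497001881753 [[-0.8784, -0.302, 0.3703, 0.1627], [-0.4776, 0.5311, -0.6999, 0.6685], [0.0147, -0.7917, -0.6108, 0.6965], [0.0, 0.0, 0.0, 1.0]]
top 486.08114952699907 486.08114952699907 273.64282472552253 205.5180049808105 [[0.0103, -0.9988, 0.0478, 0.4782], [-0.9999, -0.0099, 0.0089, -0.016], [-0.0084, -0.0479, -0.9988, 1.2584], [0.0, 0.0, 0.0, 1.0]]
0.1 [ 0.13804047 -0.6091272   0.24436793] [[ 9.75271032e-01  2.21011861e-01 -4.14710050e-04]
 [ 2.21012249e-01 -9.75269519e-01  1.71803637e-03]
 [-2.47476549e-05 -1.76720711e-03 -9.99998438e-01]]
```

View pics/top0.png

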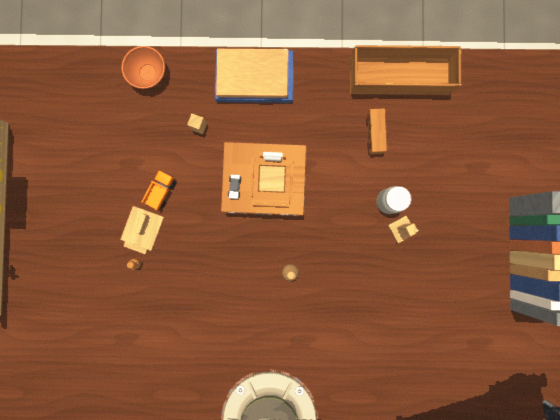

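View pics/side0.png

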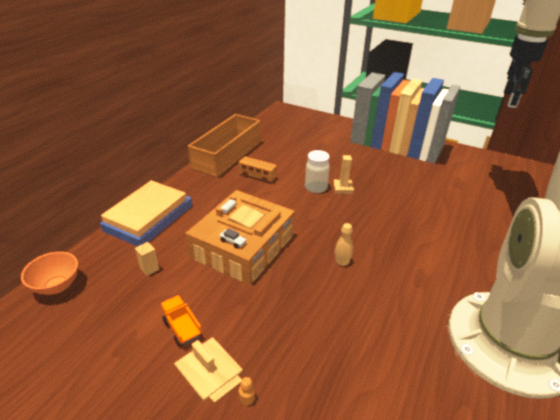

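The top view shows the garage at about (264,180), the hatch at (143,230) and the tamper at (404,230). The jar at (394,200) is close to the tamper. I'll enlarge these areas to pick corners.

```bash
python3 - <<'E'
import cv2,numpy as np
t=cv2.imread("pics/top0.png");s=cv2.imread("pics/side0.png")
def crop(im,x0,y0,w,h,k):
    c=cv2.resize(im[y0:y0+h,x0:x0+w],None,fx=k,fy=k,interpolation=cv2.INTER_CUBIC)
    for i in range(0,w,10):
        cv2.line(c,(i*k,0),(i*k,5),(255,255,255),1);cv2.putText(c,str(x0+i),(i*k,16),0,.32,(255,255,255),1)
    for i in range(0,h,10):
        cv2.line(c,(0,i*k),(5,i*k),(255,255,255),1);cv2.putText(c,str(y0+i),(6,i*k+4),0,.32,(255,255,255),1)
    return c
A=np.zeros((600,800,3),np.uint8)
a=crop(t,215,135,100,90,6);A[:540,:600]=a
cv2.imwrite("pics/ga.png",a)
B=np.zeros((600,800,3),np.uint8)
B[:500,:400]=crop(t,112,200,57,72,7)[:500,:400]
b=crop(t,372,180,50,70,7);B[:490,420:770]=b
cv2.imwrite("pics/ht.png",B)
S=np.zeros((600,800,3),np.uint8)
S[:400,:480]=crop(s,180,185,120,100,4)
S[:300,500:800]=crop(s,300,145,60,60,5)
S[320:600,480:800]=crop(s,170,335,80,70,4)
cv2.imwrite("pics/sd.png",S)
E
```

```text
Traceback (most recent call last):
ValueError: could not broadcast input array from shape (500,399,3) into shape (500,400,3)
```

View pics/ga.png

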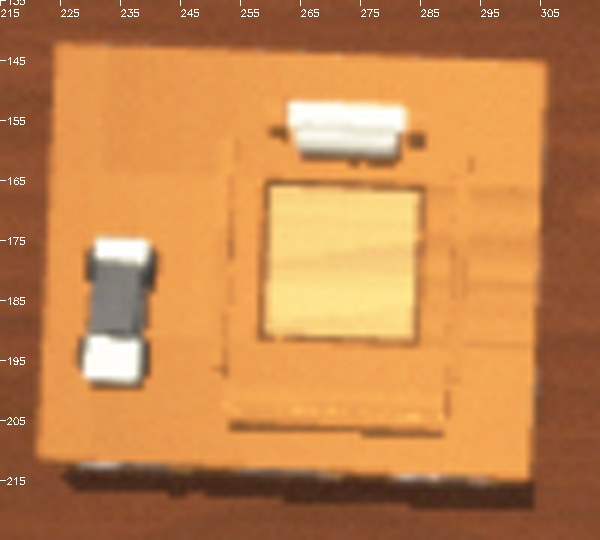

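The garage roof corners in the crop are at (55,43), (547,62), (530,480) and (37,459). The lift plate is at about (268..423, 186..340). I'll redo the other crops.

```bash
python3 - <<'E'
import cv2,numpy as np
t=cv2.imread("pics/top0.png");s=cv2.imread("pics/side0.png")
def crop(im,x0,y0,w,h,k):
    c=cv2.resize(im[y0:y0+h,x0:x0+w],None,fx=k,fy=k,interpolation=cv2.INTER_CUBIC)
    for i in range(0,w,10):
        cv2.line(c,(i*k,0),(i*k,5),(255,255,255),1);cv2.putText(c,str(x0+i),(i*k,16),0,.32,(255,255,255),1)
    for i in range(0,h,10):
        cv2.line(c,(0,i*k),(5,i*k),(255,255,255),1);cv2.putText(c,str(y0+i),(6,i*k+4),0,.32,(255,255,255),1)
    return c
B=np.zeros((600,800,3),np.uint8)
def put(im,c,x,y):
    h,w=min(c.shape[0],im.shape[0]-y),min(c.shape[1],im.shape[1]-x); im[y:y+h,x:x+w]=c[:h,:w]
put(B,crop(t,112,198,50,75,8),0,0)
put(B,crop(t,374,180,50,70,8),400,0)
cv2.imwrite("pics/ht.png",B)
S=np.zeros((600,800,3),np.uint8)
put(S,crop(s,180,185,120,100,4),0,0)
put(S,crop(s,300,145,60,60,5),500,0)
put(S,crop(s,170,335,80,70,4),480,320)
cv2.imwrite("pics/sd.png",S)
E
```

```text
(no output)
```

View pics/ht.png

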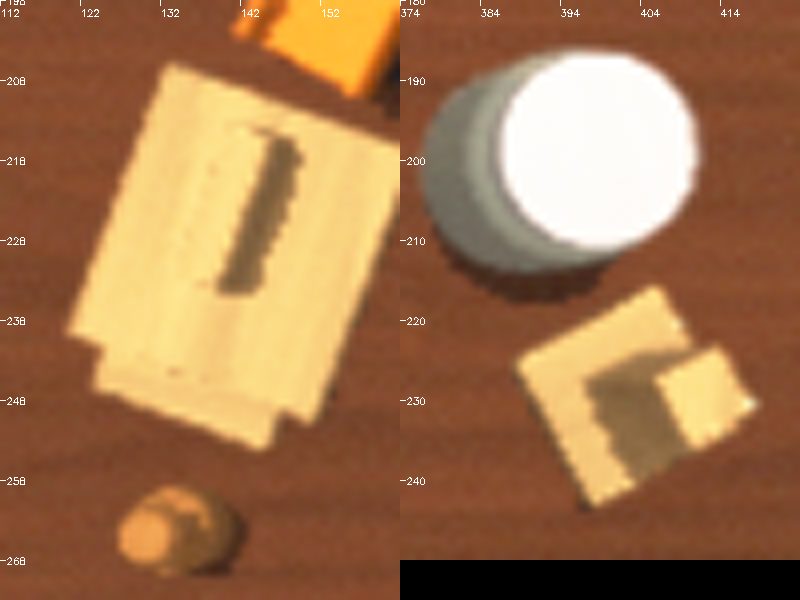

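View pics/sd.png

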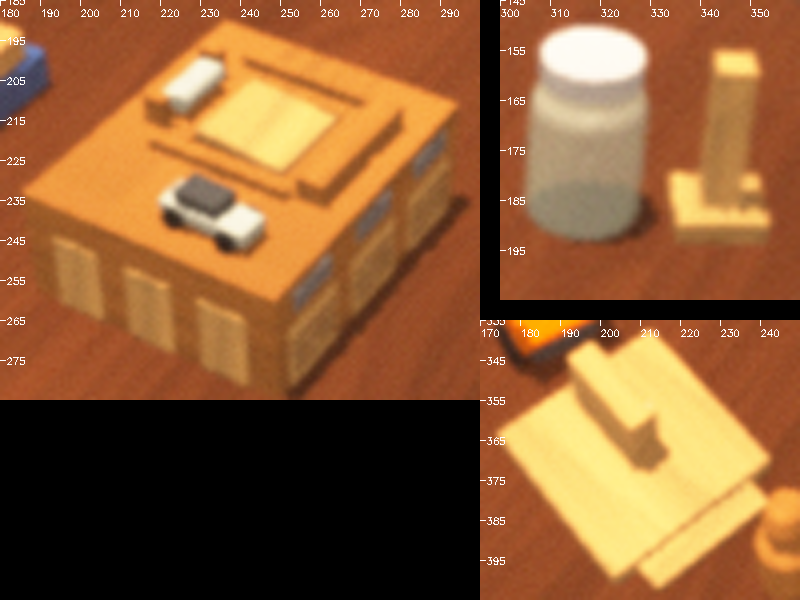

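Hatch: lip points toward the robot, tip in crop at (95,390)–(265,450), with the figure ahead of it and the dumper behind it. Tamper: foot corners at (517,362), (658,287) and (592,507), and the jar is behind its left side. I'll fit the poses from corners in both views.

```bash
cat > h.py <<'E'
import numpy as np
from scipy.optimize import least_squares
C={"side":(427.82,278.143,214.275,np.array([[-0.8784,-0.302,0.3703,0.1627],[-0.4776,0.5311,-0.6999,0.6685],[0.0147,-0.7917,-0.6108,0.6965]])),
"top":(486.081,273.643,205.518,np.array([[0.0103,-0.9988,0.0478,0.4782],[-0.9999,-0.0099,0.0089,-0.016],[-0.0084,-0.0479,-0.9988,1.2584]]))}
def proj(c,P):
    f,cx,cy,M=C[c];q=(np.atleast_2d(P)-M[:,3])@M[:,:3];return np.c_[f*q[:,0]/q[:,2]+cx,f*q[:,1]/q[:,2]+cy]
def px(x,y,k,ox,oy,px0=0,py0=0): return ((x-px0+.5)/k-.5+ox,(y-py0+.5)/k-.5+oy)
def place(p,L):
    c,s=np.cos(p[2]),np.sin(p[2]);L=np.atleast_2d(L)/1000.;return np.c_[p[0]+c*L[:,0]-s*L[:,1],p[1]+s*L[:,0]+c*L[:,1],L[:,2]]
def fit(obs,p0):
    def r(p): return np.concatenate([(proj(c,place(p,l))-u).ravel() for c,u,l in obs])
    o=least_squares(r,p0,loss="soft_l1");return o.x,r(o.x).reshape(-1,2)
E
python3 - <<'E'
from h import *
np.set_printoptions(precision=4,suppress=True)
G=lambda x,y:px(x,y,6,215,135); GS=lambda x,y:px(x,y,4,180,185)
g=[("top",G(55,43),(85,120,75)),("top",G(547,62),(85,-80,75)),("top",G(530,480),(-85,-80,75)),("top",G(37,459),(-85,120,75)),
("side",GS(22,188),(85,120,75)),("side",GS(232,20),(85,-80,75)),("side",GS(458,105),(-85,-80,75)),("side",GS(277,302),(-85,120,75)),("side",GS(288,398),(-85,120,0))]
H=lambda x,y:px(x,y,8,112,198); HS=lambda x,y:px(x,y,4,170,335,480,320)
h=[("top",H(168,64),(46,42,8)),("top",H(68,333),(-46,42,8)),("top",H(315,425),(-46,-42,8)),("top",H(95,390),(-60,30,4)),("top",H(265,450),(-60,-30,4)),
("side",HS(498,433),(46,42,8)),("side",HS(770,460),(-46,-42,8)),("side",HS(617,580),(-46,42,8)),("side",HS(768,500),(-60,-30,4)),("side",HS(660,588),(-60,30,4)),("side",HS(650,335),(46,-42,8))]
T=lambda x,y:px(x,y,8,374,180,400,0); TS=lambda x,y:px(x,y,5,300,145,500,0)
t=[("top",T(658,287),(26,26,14)),("top",T(517,362),(-26,26,14)),("top",T(592,507),(-26,-26,14)),
("top",T(657,378),(-11,11,105)),("top",T(720,347),(11,11,105)),("top",T(755,405),(11,-11,105)),("top",T(695,450),(-11,-11,105)),
("side",TS(717,50),(11,11,105)),("side",TS(755,52),(11,-11,105)),("side",TS(760,75),(-11,-11,105)),("side",TS(713,72),(-11,11,105)),
("side",TS(677,225),(-26,26,14)),("side",TS(770,222),(-26,-26,14)),("side",TS(678,242),(-26,26,0))]
for n,o,p0 in(("garage",g,(.54,0,0)),("hatch",h,(.42,.33,-.3)),("tamper",t,(.41,-.34,-1.08))):
    p,r=fit(o,p0);print(n,p,"yaw deg",np.degrees(p[2]));print(r.T)
    for cam in("top","side"):
        q,_=fit([a for a in o if a[0]==cam],p0);print("  ",cam,q)
E
```

```text
garage [ 0.6004  0.0002 -0.0315] yaw deg -1.803184710854834
[[ 0.4632 -0.0841  0.0512  0.215   0.1731 -1.3305  0.3298 -0.2663 -2.0781]
 [ 0.4972  0.5926  0.2216  0.3157  0.6523 -0.2374 -0.6271 -0.5758  0.2589]]
   top [ 0.6014  0.0006 -0.031 ]
   side [ 0.599  -0.0002 -0.0361]
hatch [ 0.4761  0.335  -0.3289] yaw deg -18.84230776811448
[[-0.2351 -0.0679 -0.3617 -0.4673  0.0654 -0.0654  0.2046 -0.4971  0.4638
  -0.3355 -0.0037]
 [ 0.4175  0.4709 -0.1225 -0.0087  0.2664  0.307  -0.504  -0.5068  0.1756
   0.0579 -1.2485]]
   top [ 0.4766  0.3344 -0.3324]
   side [ 0.4758  0.3354 -0.3269]
tamper [ 0.4809 -0.3326 -1.0759] yaw deg -61.646453057253396
[[ 0.0985 -0.2156  0.137  -0.3876 -0.0719  0.0123 -0.6843 -0.4292 -0.1193
  -0.0685  1.3039  0.3867  0.079  -0.2855]
 [-0.1384 -0.0238 -0.0784  0.316  -0.145   0.8448 -0.438  -0.2043 -0.4898
  -1.0698 -0.5855 -0.6474  0.2077  0.0064]]
   top [ 0.481  -0.333  -1.0681]
   side [ 0.4801 -0.3305 -1.0932]
```

```bash
cat >> h.py <<'E'
def go(x,y,z,yang=None,tilt=0,gy=-1.8):
    """delta to target in tool axes; yang: world angle of tool y, deg; tilt: deg back-raised about garage y (world yaw gy)"""
    from plant import ctrl, eyes
    from scipy.spatial.transform import Rotation as R
    s=ctrl.read_state();M=np.array(s["tool_rot"]);p=np.array(s["eef_pos"])
    print("t",round(s["time"],2),"p",p.round(4),"d_tool mm",(1000*M.T@(np.array([x,y,z])-p)).round(1),"f",np.round(s["ft_force"],1),"w",round(s["grip_width"],4))
    if yang is not None:
        a=np.radians(yang);T=np.c_[[-np.sin(a),np.cos(a),0],[np.cos(a),np.sin(a),0],[0,0,-1]]; 
        T[:,0]=np.cross(T[:,1],T[:,2])
        g=np.radians(gy);T=R.from_rotvec(-np.radians(tilt)*np.array([-np.sin(g),np.cos(g),0])).as_matrix()@T
        print("rotvec tool",R.from_matrix(M.T@T).as_rotvec().round(4))
E
python3 - <<'E'
from h import *
def back(c,u,v,z):
    f,cx,cy,M=C[c];d=M[:,:3]@np.array([(u-cx)/f,(v-cy)/f,1]);return (M[:,3]+d*(z-M[2,3])/d[2]).round(4)
print("jar",back("top",398.9,198.4,.105),"skittle",back("top",291,272,.11),"shaft",back("top",271.5,178.6,.075),"plate",back("top",272,178.3,.079))
u=px(600-480,378,1,0,0)
print("figure",back("top",112+145/8,198+537/8,.056))
go(.481,-.333,.24,-61.65)
E
```

```text
jar [ 0.5532 -0.3027  0.105 ] skittle [ 0.3772 -0.0482  0.11  ] shaft [6.006e-01 5.000e-04 7.500e-02] plate [ 0.601  -0.0008  0.079 ]
figure [0.385  0.3474 0.056 ]
t 0.1 p [ 0.138  -0.6091  0.2444] d_tool mm [ 395.5 -193.5    4.7] f [ 0.4 -0.7  0.2] w 0.0853
rotvec tool [-1.800e-03 -2.000e-04 -2.719e-01]
```

Careful with the scale: shifts go in shares of 62.5 mm and turns go in units of 0.2 rad. That gives: 0.0494 m is 0.7904, -0.0242 m is -0.3872, -0.136 rad is -0.68.

nudge_tcp(increments="0.7904 -0.3872 0 0 0 0 | 0.7904 -0.3872 0 0 0 0 | 0.7904 -0.3872 0 0 0 0 | 0.7904 -0.3872 0 0 0 0 | 0.7904 -0.3872 0 0 0 0 | 0.7904 -0.3872 0 0 0 0 | 0.7904 -0.3872 0 0 0 0 | 0.7904 -0.3872 0 0 0 0 | 0 0 0 0 0 -0.68 | 0 0 0 0 0 -0.68", finger_gap=0.06)

```text
time: 1.35
eef_pos: [0.4813, -0.3323, 0.2447]
tool_rot: [[0.877, 0.481, -0.001], [0.481, -0.877, 0.001], [-0.0, -0.001, -1.0]]
ft_force: [-1.6, -1.4, 0.2]
grip_width: 0.0601
grip_force: 0.0
```

```bash
python3 -c "
from h import *
go(.481,-.333,.075,-61.65)"
```

```text
t 1.35 p [ 0.4813 -0.3323  0.2447] d_tool mm [ -0.6   0.7 169.7] f [-1.6 -1.4  0.2] w 0.0601
rotvec tool [-0.0012  0.0004  0.0067]
```

nudge_tcp(increments="0 0 0.8 0 0 0.0335 | -0.0096 0.008 0.8 0 0 0 | 0 0 0.72 0 0 0 | 0 0 0.4 0 0 0 | 0 0 0 0 0 0")

```text
time: 1.98
eef_pos: [0.4788, -0.3331, 0.0728]
tool_rot: [[0.883, 0.469, -0.004], [0.469, -0.883, 0.003], [-0.002, -0.005, -1.0]]
ft_force: [-0.2, -0.9, 0.7]
grip_width: 0.06
grip_force: 0.0
```

nudge_tcp(increments="0 0 0 0 0 0 | 0 0 0 0 0 0 | 0 0 0 0 0 0 | 0 0 0 0 0 0 | 0 0 0 0 0 0", finger_gap=0, grip_force=80)

```text
time: 2.6
eef_pos: [0.4813, -0.3347, 0.077]
tool_rot: [[0.883, 0.469, 0.002], [0.469, -0.883, -0.002], [0.001, 0.003, -1.0]]
ft_force: [-1.5, 0.8, 7.1]
grip_width: 0.0212
grip_force: 78.3
```

```bash
python3 -c "
from h import *
go(.481,-.333,.22,-61.65)"
```

```text
t 2.6 p [ 0.4813 -0.3347  0.077 ] d_tool mm [   0.7   -1.3 -143. ] f [-1.5  0.8  7.1] w 0.0212
rotvec tool [ 0.0025 -0.0012 -0.0069]
```

Scaled: -0.045 m is -0.72, -0.04 m is -0.64, 0.176 rad is 0.88.

nudge_tcp(increments="0 0 -0.32 0 0 0 | 0 0 -0.64 0 0 0 | 0 0 -0.72 0 0 0 | 0 0 -0.72 0 0 0 | 0 0 0 0 0 0.88 | 0 0 0 0 0 0.88 | 0 0 0 0 0 0.875 | 0 0 0 0 0 0")

```text
time: 3.6
eef_pos: [0.4804, -0.3339, 0.2254]
tool_rot: [[0.999, -0.038, -0.0], [-0.038, -0.999, -0.0], [-0.0, 0.0, -1.0]]
ft_force: [-0.3, 0.5, -2.3]
grip_width: 0.0211
grip_force: 78.5
```

```bash
python3 -c "
from h import *
go(.6005,.0003,.22,-91.8)"
```

```text
t 3.6 p [ 0.4804 -0.3339  0.2254] d_tool mm [ 107.4 -338.5    5.4] f [-0.3  0.5 -2.3] w 0.0211
rotvec tool [ 0.      0.0001 -0.0062]
```

nudge_tcp(increments="0.2144 -0.6768 0 0 0 0 | 0.2144 -0.6768 0 0 0 0 | 0.2144 -0.6768 0 0 0 0 | 0.2144 -0.6768 0 0 0 0 | 0.2144 -0.6768 0 0 0 0 | 0.2144 -0.6768 0 0 0 0 | 0.2144 -0.6768 0 0 0 0 | 0.2144 -0.6768 0 0 0 -0.03 | 0 0 0 0 0 0")

```text
time: 4.72
eef_pos: [0.601, 0.0055, 0.2253]
tool_rot: [[1.0, -0.021, 0.0], [-0.021, -1.0, 0.003], [-0.0, -0.003, -1.0]]
ft_force: [0.2, -0.5, -1.2]
grip_width: 0.0212
grip_force: 78.6
```

nudge_tcp(increments="0 0 0.32 0 0 0 | 0 0 0.32 0 0 0 | 0 0 0 0 0 0")

```text
time: 5.1
eef_pos: [0.5995, -0.0012, 0.1837]
tool_rot: [[1.0, -0.031, -0.004], [-0.031, -1.0, -0.0], [-0.004, 0.001, -1.0]]
ft_force: [-0.3, 0.1, -2.4]
grip_width: 0.0213
grip_force: 78.7
```

```bash
python3 - <<'E'
from h import *
from plant import ctrl, eyes
import cv2
go(.6005,.0003,.16,-91.8)
im=[cv2.resize(eyes.grab_frame(n)["color"][y:y+130,x:x+130,::-1],None,fx=3,fy=3,interpolation=2) for n,x,y in(("top",200,110),("side",175,130))]
cv2.imwrite("pics/c1.png",np.hstack(im))
E
```

```text
t 5.1 p [ 0.5995 -0.0012  0.1837] d_tool mm [ 1.  -1.6 23.7] f [-0.3  0.1 -2.4] w 0.0213
rotvec tool [0.0005 0.0035 0.0004]
```

View pics/c1.png

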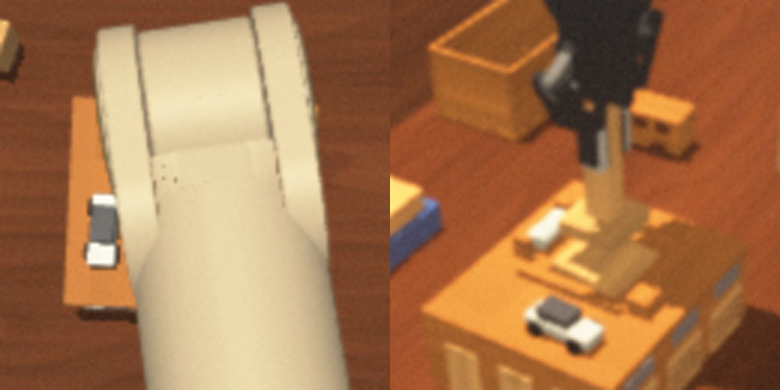

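The tamper hangs upright and centred over the shaft, its foot near (605,245) in the side crop, clear of the car and roller. I'll press.

Scaled: 0.01 m is 0.16, 0.005 m is 0.08.

nudge_tcp(increments="0.016 -0.016 0.16 0 0 0 | 0 0 0.16 0 0 0 | 0 0 0.08 0 0 0 | 0 0 0.08 0 0 0 | 0 0 0.064 0 0 0 | 0 0 0 0 0 0")

```text
time: 5.95
eef_pos: [0.6022, 0.0009, 0.1526]
tool_rot: [[0.999, -0.033, 0.001], [-0.033, -0.999, -0.0], [0.001, 0.0, -1.0]]
ft_force: [-4.2, -0.3, 9.6]
grip_width: 0.0208
grip_force: 79.9
```

```bash
python3 -c "
from h import *
go(.6005,.0003,.127,-91.8)"
```

```text
t 5.95 p [0.6022 0.0009 0.1526] d_tool mm [-1.7  0.7 25.6] f [-4.2 -0.3  9.6] w 0.0208
rotvec tool [ 0.0001 -0.0015 -0.0014]
```

nudge_tcp(increments="-0.024 0 0.08 0 0 0 | 0 0 0.08 0 0 0 | 0 0 0.08 0 0 0 | 0 0 0.064 0 0 0 | 0 0 0.048 0 0 0 | 0 0 0 0 0 0")

```text
time: 6.7
eef_pos: [0.5996, 0.0008, 0.1284]
tool_rot: [[0.999, -0.033, -0.002], [-0.033, -0.999, 0.0], [-0.002, 0.0, -1.0]]
ft_force: [0.1, 0.7, -2.1]
grip_width: 0.0208
grip_force: 79.0
```

nudge_tcp(increments="0 0 0.032 0 0 0 | 0 0 0 0 0 0")

```text
time: 6.95
eef_pos: [0.6001, 0.0009, 0.1272]
tool_rot: [[0.999, -0.033, -0.0], [-0.033, -0.999, 0.0], [-0.0, -0.0, -1.0]]
ft_force: [-0.8, -0.5, -0.5]
grip_width: 0.0208
grip_force: 79.0
```

```bash
python3 -c "
from h import *
go(.6005,.0003,.127,-91.8)"
```

```text
t 6.95 p [0.6001 0.0009 0.1272] d_tool mm [0.4 0.6 0.2] f [-0.8 -0.5 -0.5] w 0.0208
rotvec tool [-0.0001  0.0004 -0.0014]
```

Scaled: 0.0015 m is 0.024, 0.001 m is 0.016.

nudge_tcp(increments="0 0 0.024 0 0 0 | 0 0 0.016 0 0 0 | 0 0 0 0 0 0")

```text
time: 7.32
eef_pos: [0.6005, 0.0009, 0.1262]
tool_rot: [[0.999, -0.033, 0.001], [-0.033, -0.999, -0.0], [0.001, 0.0, -1.0]]
ft_force: [-5.2, -0.9, 10.5]
grip_width: 0.021
grip_force: 80.2
```

```bash
python3 -c "
from h import *
go(.6005,.0003,.127,-91.8)"
```

```text
t 7.33 p [0.6005 0.0009 0.1262] d_tool mm [ 0.   0.6 -0.8] f [-5.2 -0.9 10.5] w 0.021
rotvec tool [ 0.0002 -0.001  -0.0015]
```

Scaled: 0.0015 m is 0.024.

nudge_tcp(increments="0 0 0.024 0 0 0 | 0 0 0.024 0 0 0 | 0 0 0 0 0 0 | 0 0 0 0 0 0")

```text
time: 7.82
eef_pos: [0.6008, 0.0011, 0.1251]
tool_rot: [[0.999, -0.033, 0.003], [-0.033, -0.999, -0.001], [0.003, 0.0, -1.0]]
ft_force: [-9.8, -0.2, 22.5]
grip_width: 0.0212
grip_force: 82.1
```

```bash
python3 -c "
from h import *
go(.6005,.0003,.127,-91.8)"
```

```text
t 7.83 p [0.6008 0.0011 0.1251] d_tool mm [-0.3  0.8 -1.9] f [-9.8 -0.2 22.5] w 0.0212
rotvec tool [ 0.0004 -0.0025 -0.0014]
```

nudge_tcp(increments="0 0 -0.08 0 0 0 | 0 0 -0.16 0 0 0 | 0 0 -0.48 0 0 0 | 0 0 -0.8 0 0 0 | 0 0 0 0 0 0")

```text
time: 8.45
eef_pos: [0.6026, 0.0013, 0.2217]
tool_rot: [[0.999, -0.033, 0.008], [-0.033, -0.999, 0.0], [0.008, -0.001, -1.0]]
ft_force: [0.1, 0.8, -1.4]
grip_width: 0.021
grip_force: 78.8
```

```bash
python3 -c "
from h import *
go(.47,-.26,.225,-61.65)"
```

```text
t 8.45 p [0.6026 0.0013 0.2217] d_tool mm [-124.   265.6   -4.5] f [ 0.1  0.8 -1.4] w 0.021
rotvec tool [ 0.0016 -0.0082 -0.5276]
```

Scaled: -0.0207 m is -0.3312, 0.0442 m is 0.7072.

nudge_tcp(increments="-0.3312 0.7072 0 0 0 0 | -0.3312 0.7072 0 0 0 0 | -0.3312 0.7072 0 0 0 0 | -0.3312 0.7072 0 0 0 0 | -0.3312 0.7072 0 0 0 0 | -0.3312 0.7072 0 0 0 0 | 0 0 0 0 0 0 | 0 0 0 0 0 0")

```text
time: 9.45
eef_pos: [0.4673, -0.2596, 0.2161]
tool_rot: [[0.999, -0.033, -0.001], [-0.033, -0.999, 0.001], [-0.001, -0.001, -1.0]]
ft_force: [-0.6, -0.5, -1.9]
grip_width: 0.0207
grip_force: 78.9
```

nudge_tcp(increments="0 0 0.8 0 0 0 | 0 0 0.8 0 0 0 | 0 0 0.56 0 0 0 | 0 0 0 0 0 0 | 0 0 0 0 0 0")

```text
time: 10.07
eef_pos: [0.4682, -0.2592, 0.0823]
tool_rot: [[1.0, -0.031, 0.001], [-0.031, -1.0, 0.0], [0.001, -0.0, -1.0]]
ft_force: [0.2, 0.0, -0.8]
grip_width: 0.0211
grip_force: 79.1
```

```bash
python3 -c "
from h import *
go(.47,-.26,.077,-91.8)"
```

```text
t 10.07 p [ 0.4682 -0.2592  0.0823] d_tool mm [1.8 0.7 5.3] f [ 0.2  0.  -0.8] w 0.0211
rotvec tool [-0.0002 -0.0005  0.0003]
```

Scaled: 0.003 m is 0.048, 0.002 m is 0.032.

nudge_tcp(increments="0 0 0.048 0 0 0 | 0 0 0.032 0 0 0 | 0 0 0.016 0 0 0 | 0 0 0 0 0 0")

```text
time: 10.58
eef_pos: [0.4676, -0.2602, 0.0763]
tool_rot: [[0.999, -0.033, 0.0], [-0.033, -0.999, -0.0], [0.0, 0.0, -1.0]]
ft_force: [-1.7, 0.4, 2.0]
grip_width: 0.021
grip_force: 79.7
```

nudge_tcp(increments="0 0 0 0 0 0 | 0 0 0 0 0 0 | 0 0 0 0 0 0 | 0 0 0 0 0 0", finger_gap=0.055)

```text
time: 11.08
eef_pos: [0.4675, -0.26, 0.0758]
tool_rot: [[0.999, -0.033, 0.0], [-0.033, -0.999, 0.0], [0.0, -0.0, -1.0]]
ft_force: [-0.3, -0.3, 0.3]
grip_width: 0.055
grip_force: 0.0
```

nudge_tcp(increments="0 0 -0.48 0 0 0 | 0 0 -0.8 0 0 0 | 0 0 -0.8 0 0 0 | 0 0 -0.8 0 0 0 | 0 0 0 0 0 0")

```text
time: 11.7
eef_pos: [0.4694, -0.2609, 0.2606]
tool_rot: [[0.999, -0.033, 0.007], [-0.033, -0.999, -0.004], [0.008, 0.004, -1.0]]
ft_force: [-0.2, 0.4, -0.9]
grip_width: 0.0548
grip_force: 0.0
```

```bash
python3 - <<'E'
from h import *
from plant import ctrl, eyes
import cv2
a=eyes.grab_frame("top")["color"][130:250,215:425,::-1];cv2.imwrite("pics/top1.png",a)
b=eyes.grab_frame("side")["color"][130:285,180:370,::-1];cv2.imwrite("pics/side1.png",b)
R=np.zeros((600,800,3),np.uint8)
a=cv2.resize(a[:,:95],None,fx=4,fy=4,interpolation=2);b=cv2.resize(b,None,fx=2.2,fy=2.2,interpolation=2)
R[:480,:380]=a;R[:b.shape[0],380:380+b.shape[1]]=b;cv2.imwrite("pics/c2.png",R)
# hatch grasp: point (12,0,30) -> tcp z .025
p=(.4761,.335,-.3289);q=place(p,(12,0,30))[0];print(q)
go(q[0],q[1],.22,-108.84)
E
```

```text
[0.48745678 0.33112397 0.03      ]
t 11.8 p [ 0.4675 -0.2601  0.256 ] d_tool mm [ 4.000e-01 -5.916e+02  3.580e+01] f [ 0.9  0.6 -0.7] w 0.0551
rotvec tool [ 0.0003 -0.0008  0.2959]
```

View pics/c2.png

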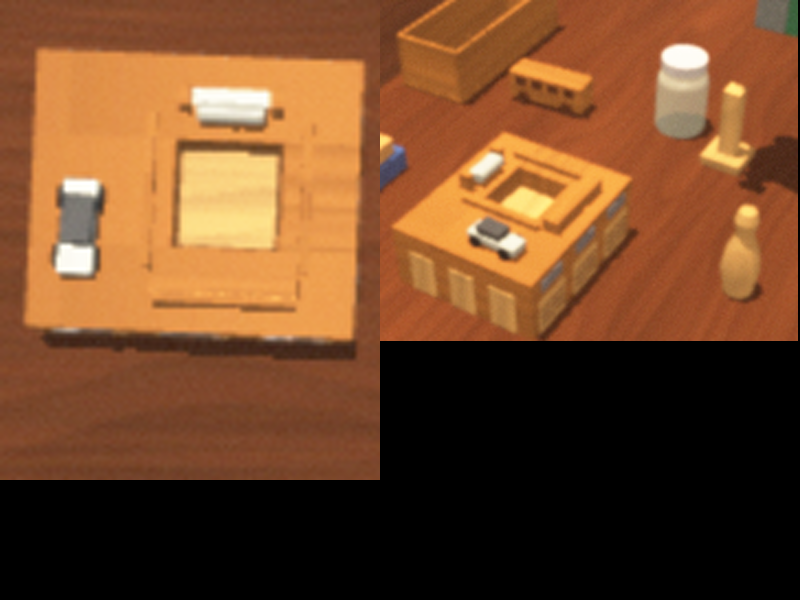

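The lift plate now sits down in the shaft at (228,197), level. The tamper stands upright at (728,130) and nothing else has moved. Next is the hatch.

Scaled: -0.0592 m is -0.9472.

nudge_tcp(increments="0 -0.9472 0 0 0 0 | 0 -0.9472 0 0 0 0 | 0 -0.9472 0 0 0 0 | 0 -0.9472 0 0 0 0 | 0 -0.9472 0 0 0 0 | 0 -0.9472 0 0 0 0 | 0 -0.9472 0 0 0 0 | 0 -0.9472 0 0 0 0 | 0 -0.9472 0 0 0 0 | 0 -0.9472 0 0 0 0", finger_gap=0.045)

```text
time: 13.05
eef_pos: [0.4864, 0.3328, 0.254]
tool_rot: [[0.999, -0.033, -0.002], [-0.033, -0.999, -0.001], [-0.002, 0.001, -1.0]]
ft_force: [0.5, -0.2, 0.3]
grip_width: 0.0448
grip_force: 0.0
```

nudge_tcp(increments="0 0 0.48 0 0 0.74 | 0 0 0.48 0 0 0.74 | 0 0 0.48 0 0 0 | 0 0 0 0 0 0")

```text
time: 13.55
eef_pos: [0.4849, 0.3301, 0.1619]
tool_rot: [[0.947, -0.322, -0.006], [-0.322, -0.947, -0.004], [-0.005, 0.006, -1.0]]
ft_force: [0.4, 0.4, 0.9]
grip_width: 0.0449
grip_force: 0.0
```

```bash
python3 -c "
from h import *
go(.4875,.3311,.025,-108.84)"
```

```text
t 13.55 p [0.4849 0.3301 0.1619] d_tool mm [  2.8  -2.6 136.9] f [0.4 0.4 0.9] w 0.0449
rotvec tool [0.0058 0.0048 0.0006]
```

nudge_tcp(increments="0 0 0.8 0 0 0 | 0 0 0.64 0 0 0 | 0 0 0.32 0 0 0 | 0 0 0 0 0 0 | 0 0 0 0 0 0")

```text
time: 14.18
eef_pos: [0.4879, 0.3325, 0.0578]
tool_rot: [[0.946, -0.323, 0.002], [-0.323, -0.946, 0.002], [0.002, -0.002, -1.0]]
ft_force: [-1.2, -0.0, 0.5]
grip_width: 0.0453
grip_force: 0.0
```

```bash
python3 -c "
from h import *
go(.4875,.3311,.025,-108.84)"
```

```text
t 14.18 p [0.4879 0.3325 0.0578] d_tool mm [ 0.1  1.6 32.8] f [-1.2 -0.   0.5] w 0.0453
rotvec tool [-0.0023 -0.0016  0.    ]
```

nudge_tcp(increments="0 0.0208 0.32 0 0 0 | 0 0 0.176 0 0 0 | 0 0 0 0 0 0 | 0 0 0 0 0 0")

```text
time: 14.68
eef_pos: [0.4865, 0.3306, 0.025]
tool_rot: [[0.946, -0.323, 0.0], [-0.323, -0.946, 0.0], [-0.0, -0.0, -1.0]]
ft_force: [0.6, 0.5, 0.3]
grip_width: 0.045
grip_force: 0.0
```

nudge_tcp(increments="0 0 0 0 0 0 | 0 0 0 0 0 0 | 0 0 0 0 0 0 | 0 0 0 0 0 0 | 0 0 0 0 0 0", finger_gap=0, grip_force=80)

```text
time: 15.3
eef_pos: [0.4869, 0.3307, 0.0255]
tool_rot: [[0.946, -0.323, 0.001], [-0.323, -0.946, 0.001], [0.001, -0.001, -1.0]]
ft_force: [-0.6, -0.6, 5.3]
grip_width: 0.0128
grip_force: 78.6
```

```bash
python3 -c "
from h import *
go(.4875,.3311,.23,-91.8)"
```

```text
t 15.3 p [0.4869 0.3307 0.0255] d_tool mm [   0.6   -0.8 -204.5] f [-0.6 -0.6  5.3] w 0.0128
rotvec tool [-0.0008 -0.0009 -0.2975]
```

```bash
cat >> h.py <<'E'
def tip(gx,gy,gz,tilt,off=(-71.4,0,25.5),yaw=-1.8,og=(.6005,.0003)):
    "print delta taking the lip tip to garage (gx,gy,gz mm above roof) at tilt deg"
    from scipy.spatial.transform import Rotation as R
    from plant import ctrl, eyes
    g=np.radians(yaw);Gz=R.from_euler("z",g).as_matrix()
    T=Gz@R.from_euler("y",-tilt,degrees=True).as_matrix()@np.diag([1,-1,-1])
    w=np.r_[og,0]+Gz@np.array([gx,gy,75+gz])/1000
    t=w-T@np.array(off)/1000
    s=ctrl.read_state();M=np.array(s["tool_rot"]);p=np.array(s["eef_pos"])
    now=1000*(Gz.T@(p+M@np.array(off)/1000-np.r_[og,0]))-[0,0,75]
    e=Gz.T@M; print("tip now",now.round(1),"tilt",np.degrees(np.arctan2(e[2,0],e[0,0])).round(2),"tcp target",t.round(4))
    go(*t,yang=-90+yaw,tilt=tilt)
E
```

nudge_tcp(increments="0 0 -0.32 0 0 0 | 0 0 -0.64 0 0 0 | 0 0 -0.8 0 0 0 | 0 0 -0.8 0 0 0 | 0 0 -0.64 0 0 0 | 0 0 0 0 0 -0.745 | 0 0 0 0 0 -0.745 | 0 0 0 0 0 0")

```text
time: 16.3
eef_pos: [0.4862, 0.3303, 0.2256]
tool_rot: [[1.0, -0.032, 0.0], [-0.032, -1.0, 0.0], [0.0, -0.0, -1.0]]
ft_force: [-0.1, -0.7, -1.9]
grip_width: 0.0128
grip_force: 78.0
```

```bash
python3 -c "
from h import *
tip(-40,0,60,0)"
```

```text
tip now [-196.   326.2  125.1] tilt 0.01 tcp target [ 0.6319 -0.0007  0.1605]
t 16.3 p [0.4862 0.3303 0.2256] d_tool mm [156.  326.2  65. ] f [-0.1 -0.7 -1.9] w 0.0128
rotvec tool [-0.0003 -0.0002 -0.0002]
```

Scaled: 0.0466 m is 0.7456, 0.0223 m is 0.3568, 0.14 rad is 0.7.

nudge_tcp(increments="0.3568 0.7456 0 0 0 0 | 0.3568 0.7456 0 0 0 0 | 0.3568 0.7456 0 0 0 0 | 0.3568 0.7456 0 0 0 0 | 0.3568 0.7456 0 0 0 0 | 0.3568 0.7456 0 0 0 0 | 0.3568 0.7456 0 0 0 0 | 0 0 0 0 0.7 0 | 0 0 0 0 0.7 0 | 0 0 0 0 0 0")

```text
time: 17.55
eef_pos: [0.6294, -0.0005, 0.2237]
tool_rot: [[0.961, -0.033, 0.273], [-0.032, -0.999, -0.01], [0.273, 0.001, -0.962]]
ft_force: [0.6, -0.9, 0.2]
grip_width: 0.0125
grip_force: 78.3
```

```bash
python3 -c "
from h import *
tip(-43,0,30,16)"
```

```text
tip now [-32.8   0.2 104.7] tilt 15.86 tcp target [ 6.191e-01 -3.000e-04  1.492e-01]
t 17.55 p [ 6.294e-01 -5.000e-04  2.237e-01] d_tool mm [-30.3   0.1  68.9] f [ 0.6 -0.9  0.2] w 0.0125
rotvec tool [ 0.0012  0.0025 -0.0017]
```

Scaled: 0.0345 m is 0.552, 0.0344 m is 0.5504, 0.0025 rad is 0.0125.

nudge_tcp(increments="-0.2432 0 0.552 0 0 0 | -0.2416 0 0.5504 0 0.0125 -0.0085 | 0 0 0 0 0 0 | 0 0 0 0 0 0")

```text
time: 18.05
eef_pos: [0.624, 0.0001, 0.1523]
tool_rot: [[0.96, -0.03, 0.28], [-0.029, -1.0, -0.008], [0.28, -0.0, -0.96]]
ft_force: [0.4, -0.2, -1.0]
grip_width: 0.0131
grip_force: 78.3
```

```bash
python3 - <<'E'
from h import *
from plant import ctrl, eyes
import cv2
tip(-43,0,1.5,16)
f=eyes.grab_frame("side")["color"][:,:,::-1].copy();cv2.imwrite("pics/side2.png",f)
c=cv2.resize(f[165:265,175:295],None,fx=6,fy=6,interpolation=2)
cv2.imwrite("pics/c3.png",c)
E
```

```text
tip now [-37.9   0.5  32.8] tilt 16.27 tcp target [ 6.191e-01 -3.000e-04  1.207e-01]
t 18.05 p [6.240e-01 1.000e-04 1.523e-01] d_tool mm [-13.5   0.5  29. ] f [ 0.4 -0.2 -1. ] w 0.0131
rotvec tool [-0.0006 -0.0047  0.0012]
```

View pics/c3.png

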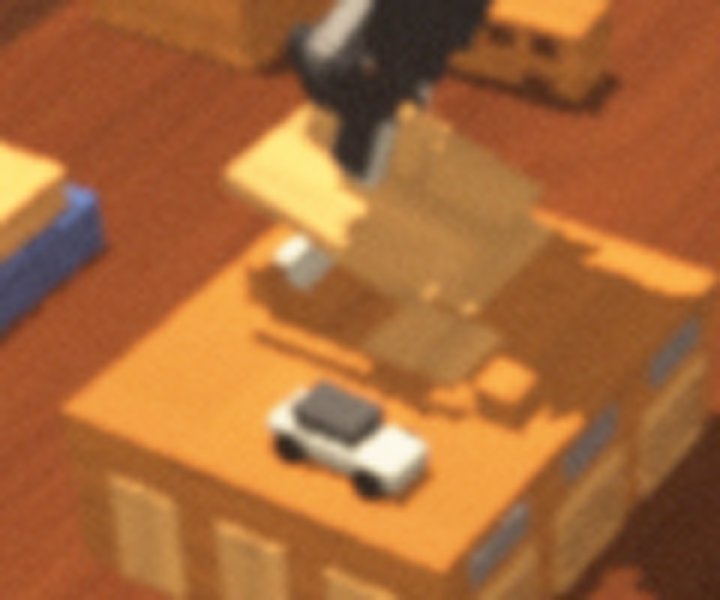

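The hatch hangs tilted above the roof, back raised. Its back-left corner is near (226,175), front-left (470,308) and front-right (548,235). I'll compare this with the prediction and continue down.

```bash
python3 - <<'E'
from h import *
from plant import ctrl, eyes
s=ctrl.read_state();M=np.array(s["tool_rot"]);p=np.array(s["eef_pos"])
def P(x,y,z): return p+M@(np.array([x-11.4,-y,25.5-z])/1000)
for q in[(46,42,8),(46,42,0),(-46,42,8),(-46,-42,8),(-46,42,0),(-60,30,4)]:
    u=proj("side",P(*q))[0];print(q,((u-[175,165]+.5)*6-.5).round(0))
for q in [(-62.5,44.5,90.5),(-49,44.5,90.5),(-85,120,75),(-85,-80,75),(85,120,75)]:
    u=proj("side",place((.6005,.0003,-.0314),q)[0])[0];print("g",q,((u-[175,165]+.5)*6-.5).round(0))
E
```

```text
(46, 42, 8) [225. 169.]
(46, 42, 0) [222. 184.]
(-46, 42, 8) [424. 298.]
(-46, -42, 8) [544. 186.]
(-46, 42, 0) [420. 313.]
(-60, 30, 4) [470. 309.]
g (-62.5, 44.5, 90.5) [505. 395.]
g (-49, 44.5, 90.5) [474. 383.]
g (-85, 120, 75) [444. 570.]
g (-85, -80, 75) [719. 274.]
g (85, 120, 75) [ 64. 406.]
```

nudge_tcp(increments="-0.104 0 0.232 0 0 0 | -0.112 0 0.232 0 -0.0235 0 | 0 0 0 0 0 0 | 0 0 0 0 0 0")

```text
time: 18.6
eef_pos: [0.6169, -0.0001, 0.1178]
tool_rot: [[0.962, -0.029, 0.273], [-0.028, -1.0, -0.008], [0.273, 0.0, -0.962]]
ft_force: [-0.3, -0.6, -1.2]
grip_width: 0.0132
grip_force: 78.7
```

```bash
python3 -c "
from h import *
tip(-58,0,1.5,16)"
```

```text
tip now [-45.3   0.   -1.2] tilt 15.84 tcp target [6.041e-01 2.000e-04 1.207e-01]
t 18.6 p [ 6.169e-01 -1.000e-04  1.178e-01] d_tool mm [-11.6   0.1  -6.3] f [-0.3 -0.6 -1.2] w 0.0132
rotvec tool [-0.0002  0.0028  0.0022]
```

Careful with the scale: shifts go in shares of 62.5 mm and turns go in units of 0.2 rad. That gives: -0.003 m is -0.048, -0.0028 m is -0.0448, 0.002 rad is 0.01.

nudge_tcp(increments="-0.0432 0 -0.0448 0 0 0 | -0.048 0 -0.0192 0 0.01 0 | -0.048 0 -0.0192 0 0 0.01 | -0.048 0 -0.0176 0 0 0 | 0 0 0 0 0 0 | 0 0 0 0 0 0")

```text
time: 19.35
eef_pos: [0.6056, 0.0002, 0.1218]
tool_rot: [[0.96, -0.031, 0.279], [-0.03, -1.0, -0.008], [0.279, -0.001, -0.96]]
ft_force: [8.0, 1.1, -8.3]
grip_width: 0.0127
grip_force: 78.0
```

```bash
python3 -c "
from h import *
tip(-59,0,0.5,12)"
```

```text
tip now [-56.3   0.1   2.4] tilt 16.2 tcp target [6.060e-01 1.000e-04 1.153e-01]
t 19.35 p [6.056e-01 2.000e-04 1.218e-01] d_tool mm [-1.4  0.   6.4] f [ 8.   1.1 -8.3] w 0.0127
rotvec tool [-0.0007 -0.0732 -0.0001]
```

Scaled: 0.0024 m is 0.0384, 0.002 m is 0.032, -0.035 rad is -0.175.

nudge_tcp(increments="0.008 0 0.032 0 0 0 | -0.008 0 0.032 0 -0.175 0 | -0.016 0 0.0384 0 -0.175 0 | 0 0 0 0 0 0 | 0 0 0 0 0 0")

```text
time: 19.98
eef_pos: [0.605, 0.0004, 0.115]
tool_rot: [[0.978, -0.031, 0.209], [-0.03, -1.0, -0.006], [0.209, -0.0, -0.978]]
ft_force: [0.3, 0.4, -0.8]
grip_width: 0.013
grip_force: 79.6
```

```bash
python3 -c "
from h import *
tip(-59.5,0,0.5,7)"
```

```text
tip now [-60.    0.2   0.1] tilt 12.04 tcp target [0.6088 0.     0.1095]
t 19.98 p [6.05e-01 4.00e-04 1.15e-01] d_tool mm [2.5 0.3 6.1] f [ 0.3  0.4 -0.8] w 0.013
rotvec tool [-0.0002 -0.088   0.0004]
```

nudge_tcp(increments="0.0192 0 0.048 0 -0.22 0 | 0.0192 0 0.048 0 -0.22 0 | 0 0 0 0 0 0 | 0 0 0 0 0 0")

```text
time: 20.48
eef_pos: [0.608, 0.0002, 0.1093]
tool_rot: [[0.992, -0.031, 0.121], [-0.031, -1.0, -0.004], [0.121, 0.0, -0.993]]
ft_force: [-2.1, -0.8, -1.2]
grip_width: 0.0127
grip_force: 79.8
```

```bash
python3 -c "
from h import *
tip(-60,0,0,3)"
```

```text
tip now [-60.2   0.1   0.3] tilt 6.97 tcp target [ 0.6105 -0.      0.1042]
t 20.48 p [6.080e-01 2.000e-04 1.093e-01] d_tool mm [1.8 0.1 5.4] f [-2.1 -0.8 -1.2] w 0.0127
rotvec tool [ 0.0001 -0.0694  0.0004]
```

Scaled: 0.0027 m is 0.0432, 0.0008 m is 0.0128, -0.035 rad is -0.175.

nudge_tcp(increments="0.0128 0 0.0432 0 -0.175 0 | 0.0128 0 0.0432 0 -0.175 0 | 0 0 0 0 0 0 | 0 0 0 0 0 0")

```text
time: 20.98
eef_pos: [0.6104, 0.0002, 0.1043]
tool_rot: [[0.998, -0.031, 0.052], [-0.031, -1.0, -0.002], [0.052, 0.0, -0.999]]
ft_force: [-3.1, 0.2, -1.3]
grip_width: 0.0131
grip_force: 79.6
```

```bash
python3 -c "
from h import *
tip(-60,0,-0.5,0)"
```

```text
tip now [-60.1   0.1   0.1] tilt 2.99 tcp target [ 6.119e-01 -1.000e-04  1.000e-01]
t 20.98 p [6.104e-01 2.000e-04 1.043e-01] d_tool mm [1.3 0.2 4.3] f [-3.1  0.2 -1.3] w 0.0131
rotvec tool [ 0.0001 -0.0522  0.0005]
```

nudge_tcp(increments="0.0096 0 0.0352 0 -0.13 0 | 0.0096 0 0.0352 0 -0.13 0 | 0 0 0 0 0 0 | 0 0 0.016 0 -0.02 0 | 0 0 0 0 0 0 | 0 0 0 0 0 0")

```text
time: 21.72
eef_pos: [0.6124, 0.0002, 0.1006]
tool_rot: [[1.0, -0.031, -0.004], [-0.031, -1.0, -0.0], [-0.004, 0.0, -1.0]]
ft_force: [-10.4, -0.5, 11.8]
grip_width: 0.0128
grip_force: 81.9
```

```bash
python3 - <<'E'
from h import *
from plant import ctrl, eyes
import cv2
tip(-60,0,0,0)
f=eyes.grab_frame("side")["color"][:,:,::-1].copy();cv2.imwrite("pics/side3.png",f)
E
```

```text
tip now [-59.6   0.2   0.4] tilt -0.26 tcp target [ 6.119e-01 -1.000e-04  1.005e-01]
t 21.73 p [6.124e-01 2.000e-04 1.006e-01] d_tool mm [-0.5  0.2  0.1] f [-10.4  -0.5  11.8] w 0.0128
rotvec tool [0.0003 0.0045 0.0002]
```

nudge_tcp(increments="0 0 0.016 0 -0.01 0 | 0 0 0.016 0 0 0 | 0 0 0 0 0 0")

```text
time: 22.15
eef_pos: [0.6123, 0.0001, 0.1005]
tool_rot: [[0.999, -0.031, -0.006], [-0.031, -1.0, -0.001], [-0.006, 0.001, -1.0]]
ft_force: [-18.2, -2.2, 25.6]
grip_width: 0.0125
grip_force: 84.0
```

nudge_tcp(increments="0 0 -0.016 0 0.01 0 | 0 0 -0.016 0 0 0 | 0 0 0 0 0 0 | 0 0 0 0 0 0 | 0 0 0 0 0 0 | 0 0 0 0 0 0", finger_gap=0.03)

```text
time: 22.9
eef_pos: [0.6122, 0.0001, 0.0989]
tool_rot: [[1.0, -0.031, -0.004], [-0.031, -1.0, 0.0], [-0.004, -0.0, -1.0]]
ft_force: [-0.7, -0.7, -0.1]
grip_width: 0.0303
grip_force: 0.0
```

nudge_tcp(increments="0 0 -0.16 0 0 0 | 0 0 -0.64 0 0 0 | 0 0 -0.96 0 0 0 | 0 0 -0.8 0 0 0 | -0.96 0.32 0 0 0 0 | -0.96 0.8 0 0 0 0 | 0 0.96 0 0 0 0 | 0 0.96 0 0 0 0 | 0 0.96 0 0 0 0 | 0 0 0 0 0 0")

```text
time: 24.15
eef_pos: [0.4963, -0.2425, 0.2596]
tool_rot: [[0.999, -0.041, -0.005], [-0.041, -0.999, -0.002], [-0.005, 0.002, -1.0]]
ft_force: [-0.8, 0.3, 0.3]
grip_width: 0.0301
grip_force: 0.0
```

```bash
python3 - <<'E'
from h import *
from plant import ctrl, eyes
import cv2
t=eyes.grab_frame("top")["color"][:,:,::-1].copy();f=eyes.grab_frame("side")["color"][:,:,::-1].copy();cv2.imwrite("pics/top4.png",t);cv2.imwrite("pics/side4.png",f)
R=np.zeros((600,800,3),np.uint8)
a=cv2.resize(t[138:222,217:310],None,fx=4,fy=4,interpolation=2);R[:a.shape[0],:a.shape[1]]=a
b=cv2.resize(f[185:275,195:300],None,fx=4,fy=4,interpolation=2);R[:b.shape[0],375:375+b.shape[1]]=b
c=cv2.resize(t[60:290,100:420],None,fx=1,fy=1);R[365:595,:320]=c
d=cv2.resize(f[120:420,80:380],None,fx=.75,fy=.75);R[365:590,400:625]=d
cv2.imwrite("pics/c4.png",R)
E
```

```text
(no output)
```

View pics/c4.png

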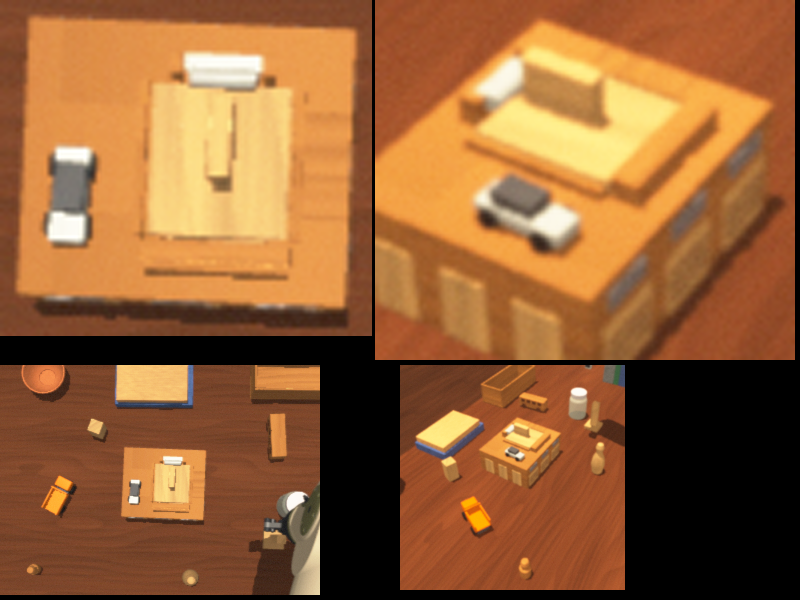

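The hatch lies flat in place on the roof, with its lip under the strip and the roller at (222,70) in the crop. The toys have not moved. I'll compare the roller position with its original to confirm the snap.

```bash
python3 - <<'E'
from h import *
import cv2
for n in("top0","top4"):
    t=cv2.imread(f"pics/{n}.png"); print(n,"B",t[148:168,267:270,0].mean(1).astype(int),"B",t[148:168,276:279,0].mean(1).astype(int))
def e(gx,gz): return proj("top",place((.6012,.0005,-.0314),(gx,8,75+gz))[0])[0].round(1)
print("roller front/back edge rest",e(42.5,12),e(54.5,12),"hatch rear top",e(46,8),e(46,12), "pushed",e(46,12))
s0,s4=(cv2.imread(f"pics/{n}.png").astype(int) for n in("side0","side4"))
R=np.hstack([cv2.resize(s[192:232,205:265].astype(np.uint8),None,fx=6,fy=6,interpolation=2) for s in(s0,s4)]);cv2.imwrite("pics/c5.png",R)
E
```

```text
top0 B [ 83  81  83 111 222 248 248 236 220 238 217 177 101  60  77  82  80  64
 106 127] B [ 81  83  82  97 177 246 249 247 216 219 232 198 144  68  55  79  81  64
  79 128]
top4 B [ 76  78  92 177 239 244 241 205 215 224 185 134 126 126 127 129 128 129
 129 133] B [ 78  78  80 127 237 245 241 206 208 234 193 156  96 118 121 121 121 120
 120 120]
roller front/back edge rest [268.9 160.3] [269.1 155.4] hatch rear top [268.9 159.1] [268.9 158.8] pushed [268.9 158.8]
```

View pics/c5.png

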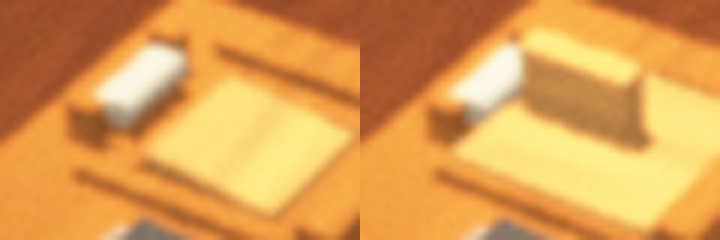

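```bash
python3 - <<'E'
from h import *
for z in(83,87,89):
    for q in((46,42,z),(-46,42,z)): print(z,q,((proj("side",place((.6005,.0003,-.0314),q)[0])[0]-[205,192]+.5)*6-.5+[360,0]).round(0))
E
```

```text
83 (46, 42, 83) [452. 151.]
83 (-46, 42, 83) [651. 230.]
87 (46, 42, 87) [451. 143.]
87 (-46, 42, 87) [651. 222.]
89 (46, 42, 89) [451. 139.]
89 (-46, 42, 89) [651. 218.]
```

nudge_tcp(increments="0 0 0 0 0 0 | 0 0 0 0 0 0")

```text
time: 24.5
eef_pos: [0.4986, -0.2347, 0.2598]
tool_rot: [[1.0, -0.029, -0.004], [-0.029, -1.0, 0.0], [-0.004, -0.0, -1.0]]
ft_force: [0.0, -0.3, 0.1]
grip_width: 0.0301
grip_force: 0.0
```

```bash
python3 -c "
from plant import ctrl, eyes
print(ctrl.close_job())"
```

```text
the job is handed in; nothing more can be done
None
```

The lift plate is down and level in the shaft, the tamper stands upright on the shelf about 7 cm from where it started, and the hatch lies flat under the roller; I handed the job in at about 24.5 s. The hand-in returned no verdict. I read the lift's click from the force dropping away near the bottom and the roller's snap from the last pictures.

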